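# Fit the cheese carrier on the rind-brushing machine's splined shaft

## Robot

A 6-joint arm with a two-finger parallel gripper is mounted at the origin on the work surface. World frame = base frame: x ahead of the robot, y to its left, z up, the work surface at z = 0. Lengths are in m, angles in rad, forces in N, time in s.
With the tool pointing down it reaches from about 0.4 to 0.925 m from the base axis. Payload 12.5 kg.
Tool frame: the origin (TCP) lies midway between the tips of the shut fingers; the grasp point (between the pads) lies 19 mm behind it (bot.grip_point_offset is the distance from the TCP to the grasp point, in m); z points along the fingers, y is the line along which they close (so a half turn about z gives the same grasp; the last joint's range is limited). The gripper opens to 95 mm and grips with 3 to 60 N. Pads are 20 mm wide; open, the fingers measure 119 mm over their backs; the gripper's body (75 mm by 180 mm) begins 59 mm behind the grasp point.
Start: joints at [1.139, 0.491, 1.559, -0, 1.092, -0.106], TCP at [0.2, 0.592, 0.215] pointing down, gripper open.
Joint ranges: [-3.1, 3.1], [-0.84, 2.19], [0.05, 2.79], [-1.13, 4.28], [0.06, 2.93], [-2.69, 2.69]. Speed limits (rad/s): [2.22, 2.22, 2.79, 3.14, 3.14, 3.14].

## Interface

Orientations are given as [roll, pitch, yaw] about the fixed x, y, z axes, in that order (R = Rz(yaw) Ry(pitch) Rx(roll)).
In Python, from rig import bot gives the robot as it stands. The module is installed in compiled form; this text tells all that it offers.
- The arm moves only by the tool servo_tool, never from a script. Its arguments are lists of equal length, an entry for each row: "offset": the shift along the tool's x, y, z in m, a list of three; "roll": the turn about the tool's z in rad. In form: {"offset": [[dx, dy, dz], ...], "roll": [roll, ...]}. A call has 1 to 8 rows; each row is the pose to reach, as a shift and turn from the pose commanded when the call began, along the tool's axes at that moment; what a row does not reach only later rows make up. A row lasts 1/12 s, in which the tool goes at most 41.7 mm and 7.16 degrees, less where a joint would pass 70% of its speed; a pose out of reach is approached as far as the arm can. A call with a gripper value outside its range is refused whole. "jaw" is the closure, from -1 (fully open) to 1 (shut), set as the call begins (left out, the last holds). The fingers move at their own pace and stop on an object; "grip_force" is the grip in N (left out, the last holds). Time passes only in rows, so rows that repeat a pose let the fingers close. It gives the time, the measured TCP pose, the force, the opening and the grip force at its end, in the units of the state.
- bot.state(): the state, without advancing time (a new reading comes with each control period).
- bot.snapshot(name): name is "side" or "top"; returns a dict with "pixels" (480x640x3 uint8, red, green, blue), "camera_matrix" (3x3 intrinsics, pixels), "D" ([k1, k2, p1, p2, k3] as OpenCV has them; the pictures are not rectified), "eye" and "rotation" of the camera in the world. Camera axes: x right, y up, looking along -z (the intrinsics and any distortion apply to the point x, -y, -z); pixel columns grow to the right and rows downward; lengths in m; the calibration is good to about 2 mm. A picture is of the moment at which its call begins. There is no depth.
- bot.hand_in(): hands the job in; it is judged then, once.
The state is a dict: "time_s": time; "qpos": joint angles; "qvel": joint speeds; "joint_torque": joint torques, N m; "position": TCP position; "tool_rot": TCP orientation; "contact_force": force on the tool from outside, world axes, zero at the start; "torque": the same for the moment, N m; "opening": finger opening in m; "grasp_force": force on a finger pad.
Only numpy, scipy, OpenCV 4.12 (cv2) and the standard library are available. Lean on these libraries where they do the work, as an engineer would, in place of code of your own. Each camera call takes 0.05 s, during which the arm holds its last target. There are 200 camera calls.

## Task

Take the three-armed cheese carrier off the drying board and fit it on the brushing machine: lower its splined bore over the upright shaft, rock it about the shaft until the teeth mesh, and push it fully home on the shoulder, gently, with never more than about 5 kg of force on the shaft. Once it is home, turn the carrier by hand about a quarter turn, either way, to feel that it drives the gearbox, then let go and leave it there. Leave the other things alone.

Things in the scene. Friction and masses are not known exactly. Their poses are not given: they have to be found in the camera images.
- carrier_mid (a point): The cheese carrier's hub: loose, steel, upright, 60 mm high, round (56 mm) but for two flats 48 mm apart, 29 mm wide, as high as the hub. This point is on its axis half-way up, 30 mm above the underside. z is the axis (up); the flats face +x and -x: grip across x. The bore has 6 teeth along its whole length: 31 mm across tips, 39 across roots, 7.7 wide, the first 30 degrees from x.
- carrier_foot (a point): Centre of the underside of the same hub, 30 mm below carrier_mid, same axes. At the start it is 25 mm above the table. When the carrier is home this point coincides with shaft_home.
- carrier: The whole carrier, about 0.6 kg (differs by run), origin and axes as carrier_foot. Three arms 14 mm wide and 6 mm thick, level with the underside, run out at 90, -30 and -150 degrees (from x towards y). 80 mm from the axis each has an upright post with a rubber pad 22 mm wide, its top 64 mm above the underside.
- shaft_home (a point): Centre of the top face of the seat shoulder (a 56 mm disc that turns with the shaft) on the brushing machine, 112 mm above the table. z is the shaft's axis (up); the motor lies towards +x. The shaft stands up from here: 6 teeth, 37 mm across and 7.7 wide, to 24 mm above this point, then a smooth nose 29 mm thick to 50 mm, tapering to 12 mm at 58 mm.
- teeth_top (a point): On the shaft's axis, 24 mm above shaft_home: where tooth ends meet when the hub, down over the nose with 1 mm play all round, is stopped unmeshed. Teeth drop in only if the carrier's turn is right to about 1.5 degrees; this comes every 60 degrees. No reading gives it, every run differs: find it by rocking 30 degrees or more each way under a push of 3 to 10 N. Over 15 N may drag the shaft round.
- shaft_tip (a point): The tip of the shaft's nose, on its axis, 58 mm above shaft_home (170 mm above the table). The hub's underside must pass above it before coming down.
- spindle (a joint): How far the shaft has been turned, rad, anticlockwise from above positive, 0 at the start. It tells nothing of where the teeth stand. The gearbox holds the shaft still and yields to about 0.2 N m.
- drive: The brushing machine, fixed: base plate 330 x 150 mm, gearbox 130 x 124 mm with its top 72 mm up and a neck under the shaft, motor behind it towards its +x, no higher than 95 mm. Origin on the table straight below the shaft. A brush column 200 mm high stands 229 mm from the shaft at the motor's far end. Contact with the shaft counts as contact with the machine.
- stand: White drying board, fixed, 300 x 150 x 15 mm. Origin on the table straight below the steel pin that carries the carrier; the board runs from 75 mm before it to 225 mm behind it along its x. The pin is 22 mm thick, its top 57 mm above the table: lift the carrier 40 mm or more to clear it.
- roller: Bystander: white plastic guide roller, 54 mm wide, 34 mm high, on the board's second pin, 165 mm from the first towards the board's +x. Origin at the centre of its underside.
- cheese: Bystander: wheel of cheese 150 mm wide and 80 mm high on the table to one side. Origin at the centre of its underside.
- handbrush: Bystander: wooden hand brush 210 mm long, lying on the table to one side. Origin under its middle.
Things that resemble listed ones, but are neither listed nor needed, are in the scene too. There is more than one size of the carrier; the one meant has the size given above.

How it is judged:
By the outcome, as a careful person would: the job done as asked, in the order asked, and still so for the second after the job is handed in, with the robot touching nothing.
It also fails if it takes over 72 s, if anything falls off the work surface, if the arm or the gripper's body presses on something with over 40 N, if the wrist force passes 120 N, or if a joint passes its speed limit or range.

## Working session

There is one attempt and no reset: what is moved stays moved. The work goes in short steps, Python scripts to look and compute and a tool call to move; the robot and the scene stay as the last step left them, time stands still between calls to the robot, and variables do not carry over. Pictures are saved under pics/ and viewed, at most 10 in all, crops included, and the job is handed in when it is done.

Besides the shell and the picture viewer there is one more tool, called after ">>>" as name(argument=value, ...) on one line, values as JSON. servo_tool: Moves the arm, as the interface text tells. Its arguments: {"type":"object","properties":{"offset":{"type":"array","items":{"type":"array","items":{"type":"number"}}},"roll":{"type":"array","items":{"type":"number"}},"jaw":{"type":"number"},"grip_force":{"type":"number"}},"required":["offset","roll"]}

```bash
mkdir -p pics
cat > h.py <<'E'
import numpy as np, cv2
from rig import bot
def snap(n,f=None):
    s=bot.snapshot(n)
    if f: cv2.imwrite('pics/'+f,s['pixels'][:,:,::-1])
    return s
def ray(s,uv):
    p=cv2.undistortPoints(np.array([[uv]],float),np.array(s['camera_matrix']),np.array(s['D']))[0,0]
    return np.array(s['eye']),np.array(s['rotation'])@np.array([p[0],-p[1],-1])
def onz(s,uv,z):
    e,d=ray(s,uv); return e+d*(z-e[2])/d[2]
def proj(s,P):
    R=np.array(s['rotation']);c=(np.atleast_2d(P)-np.array(s['eye']))@R
    c=c*[1,-1,-1]
    return cv2.projectPoints(c,np.zeros(3),np.zeros(3),np.array(s['camera_matrix']),np.array(s['D']))[0][:,0]
E
python3 - <<'E'
from h import *
for n in('top','side'):
    s=snap(n,n+'1.png');print(n,s['eye'],np.round(s['rotation'],3).tolist(),s['camera_matrix'],s['D'])
print(bot.state(),bot.grip_point_offset)
E
```

```text
top [0.2925276  0.00585446 1.48203774] [0.155, 0.017, -1.566] [[458.35515203   0.         320.6952664 ]
 [  0.         458.35515203 244.18952225]
 [  0.           0.           1.        ]] [-0.05334886  0.          0.          0.          0.        ]
side [ 0.27351359 -0.81029179  0.82346544] [0.901, 0.02, -0.331] [[480.45188102   0.         320.66306637]
 [  0.         480.45188102 236.36342904]
 [  0.           0.           1.        ]] [-0.01213383  0.          0.          0.          0.        ]
{'time_s': 0.1, 'qpos': array([ 1.13941334e+00,  4.91521521e-01,  1.55939003e+00, -3.07282099e-06,
        1.09170442e+00, -1.05593350e-01]), 'qvel': array([ 3.04387171e-05, -3.08653397e-03, -1.37673272e-03, -2.59003207e-04,
        6.18811044e-04, -9.60504087e-04]), 'joint_torque': array([ 3.11040574e-03, -6.13622761e+01, -2.58608347e+01,  6.94130198e-02,
        4.69615962e-02, -2.25162898e-05]), 'position': array([0.19991985, 0.59193459, 0.21410584]), 'tool_rot': array([-3.14057475e+00, -1.05144672e-04,  2.81580438e+00]), 'contact_force': array([ 0.58167412, -0.17111665,  0.12182835]), 'torque': array([-0.01617027, -0.01141208, -0.0286993 ]), 'grasp_force': 0.0, 'opening': 0.09504708213537329} 0.0188
```

View pics/top1.png

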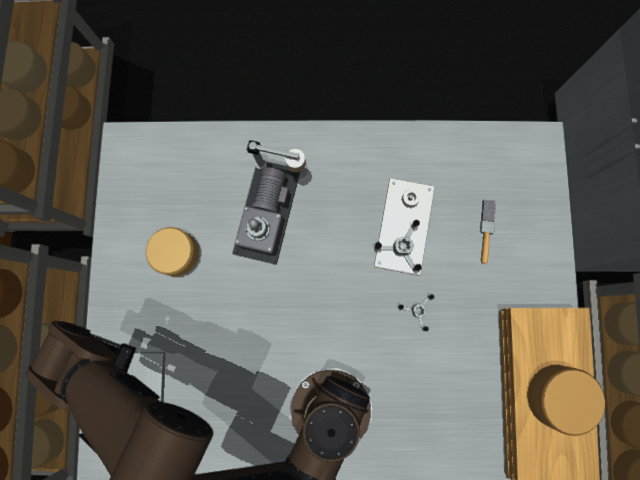

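View pics/side1.png

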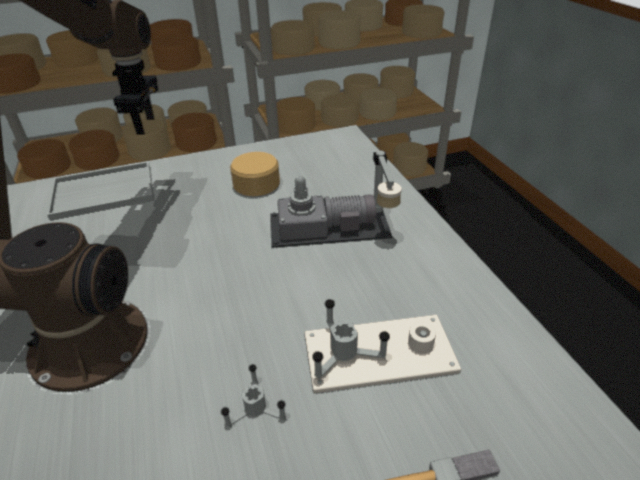

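Top view: the carrier's hub is at about (404,246) with black pads at (417,223), (378,246) and (417,268). The shaft is at about (257,228), with the motor up and to the right of it. The small look-alike carrier is at (418,311). In the side view the hub is at (344,340) and the shaft tip at (300,180). Next I'll measure the pads and the shaft.

```bash
cat > m.py <<'E'
from h import *
def pads(s,box,z,thr=45):
    x0,y0,x1,y1=box;g=s['pixels'][y0:y1,x0:x1].max(2)
    n,l,st,c=cv2.connectedComponentsWithStats((g<thr).astype(np.uint8))
    return [(np.round(c[i]+[x0,y0],1).tolist(),int(st[i,4]),np.round(onz(s,c[i]+[x0,y0],z),4)[:2].tolist()) for i in range(1,n) if st[i,4]>15]
E
python3 - <<'E'
from m import *
t=snap('top');s=snap('side')
for r in pads(t,(366,212,430,280),.08):print(r)
for r in pads(s,(300,290,400,385),.08):print(r)
a=cv2.resize(t['pixels'][190:290,225:335],None,fx=4,fy=4,interpolation=2)
b=cv2.resize(s['pixels'][165:265,260:370],None,fx=4,fy=4,interpolation=2)
c=cv2.resize(t['pixels'][205:280,365:440],(400,400),interpolation=2)
im=np.zeros((400,880,3),np.uint8)
im=np.hstack([a,b]);im=np.hstack([im[:,:],])
cv2.imwrite('pics/crop.png',cv2.resize(im,(800,364))[:,:,::-1])
E
```

```text
Traceback (most recent call last):
  File "m.py", line 5, in pads
    return [(np.round(c[i]+[x0,y0],1).tolist(),int(st[i,4]),np.round(onz(s,c[i]+[x0,y0],z),4)[:2].tolist()) for i in range(1,n) if st[i,4]>15]
                                                                     ~~~^^^^^^^^^^^^^^^^^^
  File "h.py", line 11, in onz
    e,d=ray(s,uv); return e+d*(z-e[2])/d[2]
                                       ~^^^
IndexError: invalid index to scalar variable.
```

The rotation comes as rpy, so I'll convert it.

```bash
sed -i "s/np.array(s\['rotation'\])/Rm(s)/; s/^def ray/from scipy.spatial.transform import Rotation as Ro\ndef Rm(s): return Ro.from_euler('xyz',s['rotation']).as_matrix()\ndef ray/" h.py; sed -i "s/R=np.array(s\['rotation'\])/R=Rm(s)/" h.py
python3 - <<'E'
from m import *
t=snap('top');s=snap('side')
for r in pads(t,(366,212,430,280),.08):print(r)
for r in pads(s,(300,290,400,385),.08):print(r)
a=cv2.resize(t['pixels'][190:290,225:335],None,fx=4,fy=4,interpolation=2)
b=cv2.resize(s['pixels'][165:265,260:370],None,fx=4,fy=4,interpolation=2)
cv2.imwrite('pics/crop.png',cv2.resize(np.hstack([a,b]),(800,364))[:,:,::-1])
E
```

```text
([415.4, 223.0], 27, [0.5788, -0.2641])
([377.5, 245.4], 28, [0.508, -0.145])
([417.3, 267.1], 28, [0.4409, -0.2661])
([329.3, 303.9], 45, [0.5064, -0.1415])
([384.1, 336.5], 52, [0.5781, -0.261])
([317.5, 356.9], 59, [0.4391, -0.263])
```

View pics/crop.png

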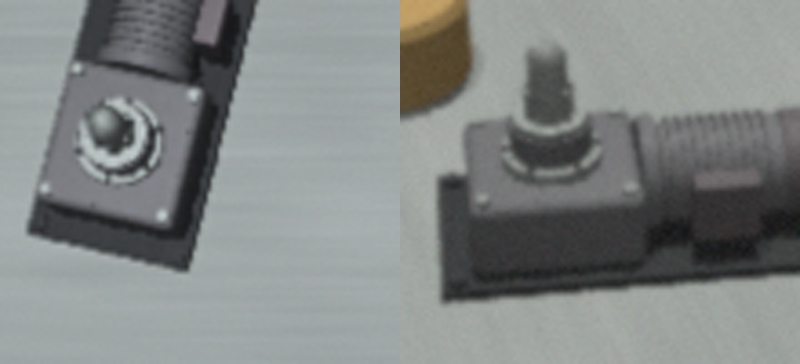

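The shaft nose is visible in both views and the pad triangle has the right size: sides of 138.5 mm, yaw about 0.8° mod 60. Next I need to see the flats' direction, and to triangulate the shaft tip.

Run:
```python
from m import *
t=snap('top');s=snap('side')
def tri(a,b):
    e1,d1=ray(t,a);e2,d2=ray(s,b);A=np.c_[d1,-d2];k=np.linalg.lstsq(A,e2-e1,rcond=None)[0]
    p,q=e1+d1*k[0],e2+d2*k[1];return np.round((p+q)/2,4),np.round(p-q,4)
print('tip tri',tri((254.4,223.3),(299.9,177)))
print('tip z170',onz(t,(254.4,223.3),.17),onz(s,(299.9,177.5),.17))
# shoulder disc centre from top crop ring guess
# rectified patch of hub top plane z=.085, 0.5mm/px, both cams ; x right,y up
c=np.array([.5086,-.2235]);N=200
xs=(np.arange(N)-N/2)*.0004
X,Y=np.meshgrid(c[0]+xs,c[1]-xs);P=np.c_[X.ravel(),Y.ravel(),np.full(N*N,.085)]
o=[]
for v in(t,s):
    uv=proj(v,P).astype(np.float32).reshape(N,N,2)
    o.append(cv2.resize(cv2.remap(v['pixels'],uv[...,0],uv[...,1],2),(400,400)))
cv2.imwrite('pics/hub.png',np.hstack(o)[:,:,::-1])
```

```text
tip tri (array([0.558 , 0.2231, 0.1736]), array([ 0.0008, -0.0001,  0.0001]))
tip z170 [0.55911749 0.22362343 0.17      ] [0.55835567 0.22639865 0.17      ]
```

View pics/hub.png

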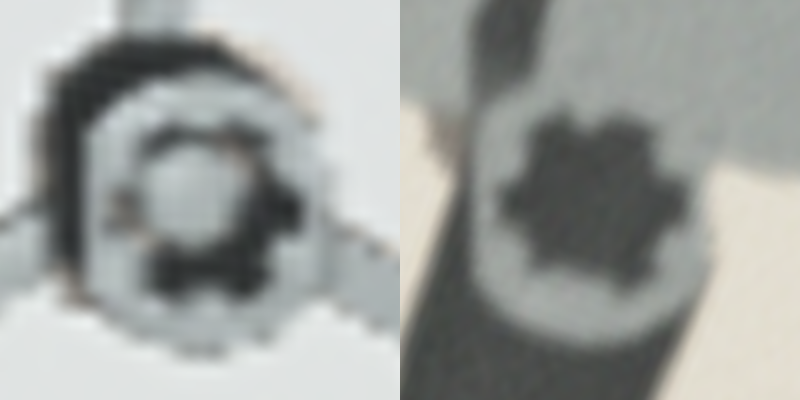

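The hub's flats face world ±x (edges 48 mm apart), with the centre at about (0.5088, -0.2245) and yaw about 0.8°. The shaft is at about (0.558, 0.224). Now I'll approach.

```bash
cat > g.py <<'E'
import sys
from h import *
def go(targets,cmd=None):
    st=bot.state()
    p,r=(np.array(st['position']),np.array(st['tool_rot'])) if cmd is None else (np.array(cmd[:3]),np.array([np.pi,0,cmd[3]]))
    M=Ro.from_euler('xyz',[np.pi,0,r[2]]).as_matrix()
    for q in targets: print(np.round(M.T@(np.array(q[:3])-p),4).tolist(),'roll',round(-(q[3]-r[2]),4))
E
python3 - <<'E'
from g import *
go([(.45,.1,.26,1.585),(.5088,-.2245,.26,1.585)],(.2,.592,.215,2.816))
E
```

```text
[-0.3942, -0.3862, -0.045] roll 1.231
[-0.5538, -0.6748, -0.045] roll 1.231
```

>>> servo_tool(offset=[[-0.394,-0.386,-0.045],[-0.394,-0.386,-0.045],[-0.394,-0.386,-0.045],[-0.394,-0.386,-0.045],[-0.394,-0.386,-0.045],[-0.394,-0.386,-0.045],[-0.394,-0.386,-0.045],[-0.394,-0.386,-0.045]], roll=[1.231,1.231,1.231,1.231,1.231,1.231,1.231,1.231], jaw=-1)

```text
time_s: 1.07
position: [0.3508, 0.2941, 0.2421]
tool_rot: [3.141, -0.0, 1.81]
contact_force: [0.2, -0.3, 0.1]
opening: 0.0951
grasp_force: 0.0
```

Run:
```python
from g import *
print(bot.state()['qpos'])
go([(.45,.1,.26,1.585),(.5088,-.2245,.26,1.585)])
```

```text
[5.53203692e-01 2.19862607e-01 1.91263371e+00 2.49382502e-05
 1.00845168e+00 3.14051544e-01]
[-0.2121, 0.0504, -0.0179] roll 0.2249
[-0.5413, 0.0306, -0.0179] roll 0.2249
```

>>> servo_tool(offset=[[-0.2,0.05,-0.018],[-0.2,0.05,-0.018],[-0.2,0.05,-0.018],[-0.2,0.05,-0.018],[-0.2,0.05,-0.018],[-0.2,0.05,-0.018],[-0.4,0.04,-0.018],[-0.4,0.04,-0.018]], roll=[0.19,0.19,0.19,0.19,0.19,0.19,0.19,0.19])

```text
time_s: 1.73
position: [0.4636, 0.0319, 0.2599]
tool_rot: [3.141, -0.0, 1.628]
contact_force: [1.6, -0.3, 0.0]
opening: 0.095
grasp_force: 0.0
```

Run:
```python
from g import *
go([(.5088,-.2245,.26,1.585)])
```

```text
[-0.2586, 0.0304, -0.0001] roll 0.0434
```

>>> servo_tool(offset=[[-0.245,0.03,0],[-0.245,0.03,0],[-0.245,0.03,0],[-0.245,0.03,0],[-0.245,0.03,0],[-0.245,0.03,0],[-0.245,0.03,0],[-0.245,0.03,0]], roll=[0.04,0.04,0.04,0.04,0.04,0.04,0.04,0.04])

```text
time_s: 2.4
position: [0.5069, -0.2121, 0.2591]
tool_rot: [-3.141, -0.001, 1.583]
contact_force: [-0.6, 0.1, -0.4]
opening: 0.095
grasp_force: 0.0
```

Run:
```python
from g import *
go([(.5088,-.2245,.13,1.585)])
```

```text
[-0.0125, 0.0018, 0.1291] roll -0.002
```

>>> servo_tool(offset=[[-0.012,0.002,0.04],[-0.012,0.002,0.08],[-0.012,0.002,0.12],[-0.012,0.002,0.15],[-0.012,0.002,0.15],[-0.012,0.002,0.15]], roll=[0,0,0,0,0,0])

```text
time_s: 2.9
position: [0.509, -0.2214, 0.1096]
tool_rot: [-3.14, -0.001, 1.587]
contact_force: [0.4, -0.1, 0.8]
opening: 0.095
grasp_force: 0.0
```

Run:
```python
from g import *
go([(.5088,-.2245,.041,1.585)])
s=snap('side')
cv2.imwrite('pics/pre.png',cv2.resize(s['pixels'][260:400,280:420],(560,560),interpolation=2)[:,:,::-1])
```

```text
[-0.0031, -0.0003, 0.0686] roll 0.002
```

View pics/pre.png

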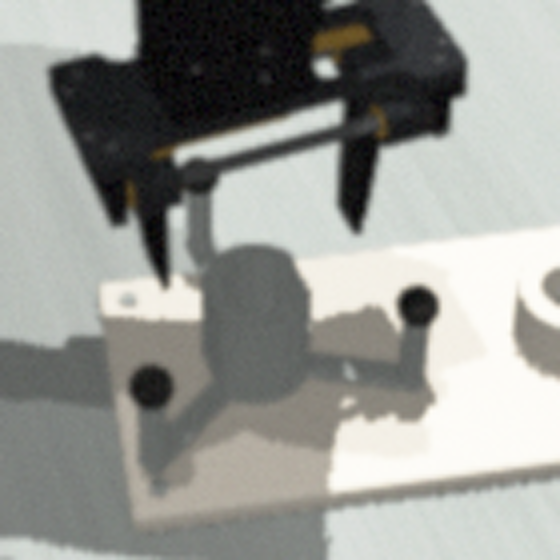

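The fingertips, at crop (165,285) and (357,230), straddle the hub top at (258,270), so I'll descend and grip.

>>> servo_tool(offset=[[-0.003,0,0.025],[-0.003,0,0.05],[-0.003,0,0.067],[-0.003,0,0.067],[-0.003,0,0.067],[-0.003,0,0.067]], roll=[0,0,0,0,0,0])

```text
time_s: 3.45
position: [0.5104, -0.226, 0.045]
tool_rot: [3.139, 0.002, 1.586]
contact_force: [-0.2, -0.5, -0.3]
opening: 0.0954
grasp_force: 0.0
```

>>> servo_tool(offset=[[0,0,0],[0,0,0],[0,0,0],[0,0,0],[0,0,0],[0,0,0],[0,0,0],[0,0,0]], roll=[0,0,0,0,0,0,0,0], jaw=1, grip_force=40)

```text
time_s: 4.12
position: [0.509, -0.2256, 0.0427]
tool_rot: [-3.141, -0.0, 1.586]
contact_force: [2.0, -0.1, -0.7]
opening: 0.0479
grasp_force: 40.0
```

>>> servo_tool(offset=[[0,0,-0.02],[0,0,-0.05],[0,0,-0.09],[0,0,-0.13],[0,0,-0.165],[0,0,-0.19],[0,0,-0.19],[0,0,-0.19]], roll=[0,0,0,0,0,0,0,0])

```text
time_s: 4.78
position: [0.509, -0.2255, 0.2323]
tool_rot: [3.141, 0.0, 1.586]
contact_force: [-0.9, 0.1, -8.8]
opening: 0.0481
grasp_force: 40.0
```

Run:
```python
from g import *
print(bot.state()['contact_force'],bot.state()['opening'])
go([(.50,0,.235,1.585),(.557,.2231,.235,1.585)])
```

```text
[-0.94665156  0.14647766 -8.78932856] 0.04808340347960915
[0.2256, -0.0056, -0.0027] roll 0.0008
[0.4478, 0.0548, -0.0027] roll 0.0008
```

>>> servo_tool(offset=[[0.448,0.054,-0.003],[0.448,0.054,-0.003],[0.448,0.054,-0.003],[0.448,0.054,-0.003],[0.448,0.054,-0.003],[0.448,0.054,-0.003],[0.448,0.054,-0.003],[0.448,0.054,-0.003]], roll=[0,0,0,0,0,0,0,0])

```text
time_s: 5.45
position: [0.5429, 0.1078, 0.2318]
tool_rot: [-3.137, 0.0, 1.586]
contact_force: [1.6, -1.1, -7.3]
opening: 0.0482
grasp_force: 40.0
```

Run:
```python
from g import *
go([(.557,.2231,.235,1.585)])
```

```text
[0.1151, 0.0158, -0.0032] roll 0.0007
```

>>> servo_tool(offset=[[0.115,0.016,-0.003],[0.115,0.016,-0.003],[0.115,0.016,-0.003],[0.115,0.016,-0.003],[0.115,0.016,-0.003],[0.115,0.016,-0.003],[0.115,0.016,-0.003]], roll=[0,0,0,0,0,0,0])

```text
time_s: 6.03
position: [0.558, 0.22, 0.2363]
tool_rot: [-3.139, 0.001, 1.585]
contact_force: [-0.4, -0.2, -7.9]
opening: 0.0475
grasp_force: 40.0
```

Run:
```python
from m import *
st=bot.state();print(st['position'],st['tool_rot'],st['contact_force'])
t=snap('top');s=snap('side')
a=cv2.resize(t['pixels'][165:275,200:310],(400,400),interpolation=2)
b=cv2.resize(s['pixels'][100:220,240:360],(400,400),interpolation=2)
cv2.imwrite('pics/over.png',np.hstack([a,b])[:,:,::-1])
z=st['position'][2]-.0427+.08
print(z)
for r in pads(t,(200,165,310,275),z):print(r)
for r in pads(s,(240,100,360,220),z):print(r)
```

```text
[0.55798556 0.2200015  0.23633627] [-3.13895085e+00  8.15951266e-04  1.58494574e+00] [-0.387911   -0.23361317 -7.86007469]
0.2736362724029566
([272.2, 226.1], 911, [0.5304, 0.1582])
([292.2, 173.9], 82, [0.6761, 0.1061])
([210.3, 203.1], 115, [0.5942, 0.3291])
([284.9, 181.6], 29, [0.6543, 0.1259])
([232.9, 222.2], 233, [0.5411, 0.2649])
([294.4, 117.6], 1838, [0.5894, 0.3617])
([330.1, 142.9], 28, [0.6295, 0.1899])
([275.0, 153.2], 33, [0.49, 0.1884])
```

View pics/over.png

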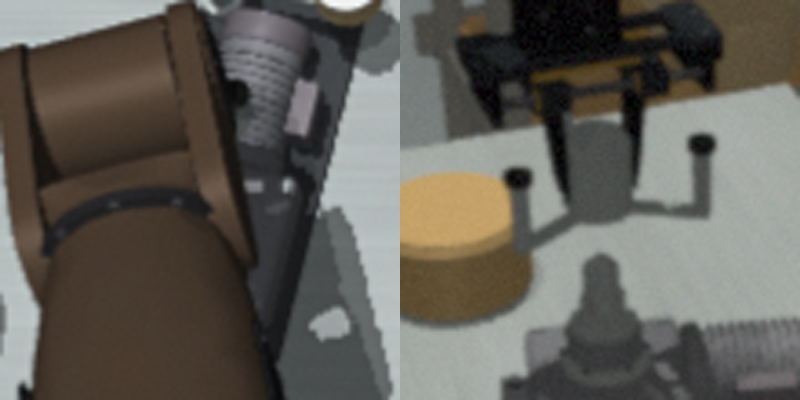

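The side view shows the hub (crop ~602) directly above the nose tip (crop 602). In the top view only the -30° pad shows, at about (264.6,191). That pad gives me the y offset.

Run:
```python
from m import *
t=snap('top');s=snap('side');st=bot.state();p=st['position']
for r in pads(t,(258,185,270,198),p[2]-.0427+.08,60):print(r)
T=np.array([.5584,.2264,.17])
z0=p[2]-.0177
print('axis px side',proj(s,[T,T+[0,0,z0-.17],T+[0,0,z0+.06-.17]]), z0)
# hub edges rows in side
g=s['pixels'].max(2).astype(int)
for r in range(140,166,5): print(r,g[r,286:316].tolist())
for r in range(176,194,4): print(r,g[r,286:316].tolist())
```

```text
([262.3, 191.1], 111, [0.6273, 0.1871])
axis px side [[299.91616417 177.49655237]
 [298.98449913 160.48978615]
 [297.8058375  138.96026032]] 0.22011871564260752
140 [6, 6, 19, 38, 60, 74, 71, 73, 73, 75, 75, 79, 75, 78, 75, 79, 73, 74, 78, 74, 75, 70, 49, 30, 11, 22, 75, 143, 164, 168]
145 [20, 6, 21, 26, 52, 71, 77, 79, 77, 79, 77, 79, 76, 77, 77, 77, 75, 76, 76, 76, 77, 74, 69, 52, 24, 34, 95, 146, 165, 168]
150 [62, 28, 9, 26, 48, 67, 75, 77, 79, 77, 78, 78, 80, 79, 77, 77, 77, 77, 80, 77, 73, 73, 71, 55, 40, 68, 130, 162, 167, 167]
155 [140, 95, 46, 20, 33, 65, 74, 77, 83, 80, 81, 78, 78, 77, 76, 76, 79, 77, 79, 76, 75, 75, 73, 73, 85, 122, 154, 167, 168, 170]
160 [171, 160, 138, 92, 67, 71, 74, 75, 76, 80, 76, 82, 77, 80, 78, 81, 80, 77, 77, 75, 75, 75, 73, 81, 90, 94, 95, 92, 97, 105]
165 [130, 110, 91, 76, 76, 77, 77, 83, 82, 81, 79, 81, 83, 78, 79, 80, 82, 81, 89, 99, 109, 130, 151, 158, 161, 162, 157, 159, 160, 158]
176 [170, 169, 167, 169, 170, 168, 166, 170, 168, 164, 159, 148, 129, 105, 101, 109, 131, 151, 163, 168, 169, 165, 165, 166, 168, 167, 162, 165, 166, 167]
180 [168, 167, 169, 171, 171, 170, 169, 161, 134, 97, 81, 78, 79, 81, 82, 82, 77, 79, 84, 115, 154, 169, 168, 165, 166, 164, 161, 165, 162, 165]
184 [168, 169, 168, 167, 168, 167, 169, 164, 142, 103, 79, 76, 79, 82, 80, 82, 79, 78, 80, 102, 147, 165, 169, 167, 170, 167, 165, 165, 167, 164]
188 [169, 169, 166, 168, 168, 168, 166, 153, 119, 88, 73, 76, 74, 76, 77, 76, 79, 77, 75, 76, 85, 123, 152, 167, 166, 168, 168, 165, 166, 162]
192 [171, 171, 171, 171, 165, 158, 149, 119, 91, 78, 74, 68, 75, 78, 78, 83, 78, 77, 72, 74, 80, 99, 119, 140, 152, 166, 168, 167, 162, 162]
```

>>> servo_tool(offset=[[0.0025,0,0.015],[0.0025,0,0.03],[0.0025,0,0.045],[0.0025,0,0.053],[0.0025,0,0.053],[0.0025,0,0.053]], roll=[0,0,0,0,0,0])

```text
time_s: 6.73
position: [0.5586, 0.2233, 0.1853]
tool_rot: [3.142, 0.0, 1.585]
contact_force: [0.4, -0.1, -7.5]
opening: 0.0481
grasp_force: 40.0
```

>>> servo_tool(offset=[[0,0,0.002],[0,0,0.004],[0,0,0.006],[0,0,0.006],[0,0,0.006]], roll=[0,0,0,0,0])

```text
time_s: 7.15
position: [0.5594, 0.2247, 0.1808]
tool_rot: [3.138, -0.003, 1.586]
contact_force: [-0.7, 5.7, 2.7]
opening: 0.0478
grasp_force: 40.0
```

Contact on the taper pushes the carrier towards +y, so I'll ease up, shift that way and retry.

>>> servo_tool(offset=[[0.001,0,-0.002],[0.0025,0,-0.002],[0.0025,0,0],[0.0025,0,0.001],[0.0025,0,0.002],[0.0025,0,0.002],[0.0025,0,0.002]], roll=[0,0,0,0,0,0,0])

```text
time_s: 7.73
position: [0.5592, 0.2267, 0.1792]
tool_rot: [3.138, -0.002, 1.586]
contact_force: [-3.7, 1.7, 14.7]
opening: 0.0479
grasp_force: 40.0
```

>>> servo_tool(offset=[[0,0,-0.004],[0.001,-0.0015,-0.004],[0.001,-0.0015,-0.002],[0.001,-0.0015,-0.001],[0.001,-0.0015,0],[0.001,-0.0015,0]], roll=[0,0,0,0,0,0])

```text
time_s: 8.23
position: [0.5583, 0.2276, 0.1789]
tool_rot: [3.137, -0.002, 1.586]
contact_force: [1.1, 1.8, 12.8]
opening: 0.0476
grasp_force: 40.0
```

>>> servo_tool(offset=[[0,0,-0.004],[0.0,0,-0.006],[0.0,0,-0.006],[0,0,-0.006]], roll=[0,0,0,0])

```text
time_s: 8.57
position: [0.5565, 0.2268, 0.1823]
tool_rot: [-3.14, 0.0, 1.586]
contact_force: [0.5, 0.9, -6.6]
opening: 0.0476
grasp_force: 40.0
```

Run:
```python
from m import *
st=bot.state();print(st['position'],st['contact_force'],st['torque'])
s=snap('side')
z=st['position'][2]-.0427+.08
for r in pads(s,(270,130,350,220),z):print(r)
b=cv2.resize(s['pixels'][125:225,245:355],(660,600),interpolation=2)
cv2.imwrite('pics/tap.png',b[:,:,::-1])
```

```text
[0.5564665  0.22680567 0.18225254] [ 0.48414731  0.92016626 -6.58673573] [-0.05877055 -0.01231107 -0.01405442]
([298.1, 141.2], 957, [0.5872, 0.329])
([328.8, 161.8], 25, [0.6269, 0.194])
([275.0, 172.1], 32, [0.4871, 0.1937])
```

View pics/tap.png

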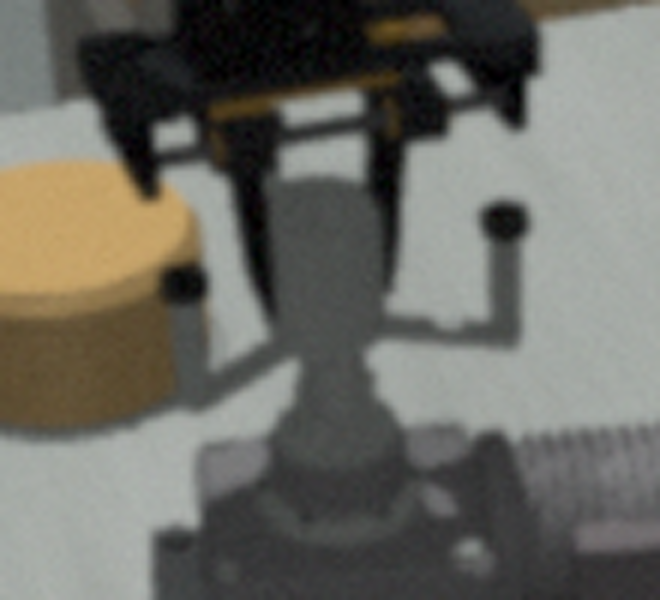

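>>> servo_tool(offset=[[0.0015,0.001,0],[0.0015,0.001,0.002],[0.0015,0.001,0.003],[0.0015,0.001,0.004],[0.0015,0.001,0.004],[0.0015,0.001,0.004]], roll=[0,0,0,0,0,0])

```text
time_s: 9.12
position: [0.5582, 0.2287, 0.1794]
tool_rot: [3.14, -0.0, 1.586]
contact_force: [1.6, 1.4, -1.0]
opening: 0.0478
grasp_force: 40.0
```

>>> servo_tool(offset=[[0.001,0.0008,0],[0.0015,0.001,0],[0.0015,0.001,0.001],[0.0015,0.001,0.002],[0.0015,0.001,0.002]], roll=[0,0,0,0,0])

```text
time_s: 9.53
position: [0.559, 0.2299, 0.1765]
tool_rot: [3.141, 0.0, 1.586]
contact_force: [4.3, -2.0, -8.5]
opening: 0.0478
grasp_force: 40.0
```

>>> servo_tool(offset=[[-0.0003,0.0005,0.0],[-0.0003,0.0005,0.002],[-0.0003,0.0005,0.004],[-0.0003,0.0005,0.006],[-0.0003,0.0005,0.006]], roll=[0,0,0,0,0])

```text
time_s: 9.95
position: [0.5592, 0.2297, 0.1704]
tool_rot: [-3.141, 0.0, 1.586]
contact_force: [2.8, -1.4, -8.9]
opening: 0.0479
grasp_force: 40.0
```

It's over the nose and free in z, so I'll continue down and trim the lateral forces.

>>> servo_tool(offset=[[-0.0003,0.0005,0.002],[-0.0003,0.0005,0.004],[-0.0003,0.0005,0.006],[-0.0003,0.0005,0.008],[-0.0003,0.0005,0.01],[-0.0003,0.0005,0.012],[-0.0003,0.0005,0.012]], roll=[0,0,0,0,0,0,0])

```text
time_s: 10.53
position: [0.5596, 0.2294, 0.1585]
tool_rot: [-3.141, 0.0, 1.586]
contact_force: [0.4, 1.0, -7.3]
opening: 0.0477
grasp_force: 40.0
```

>>> servo_tool(offset=[[0,0,0.001],[0,0,0.002],[0,0,0.003],[0,0,0.0035],[0,0,0.0035]], roll=[0,0,0,0,0])

```text
time_s: 10.95
position: [0.5598, 0.2295, 0.1554]
tool_rot: [-3.142, -0.0, 1.586]
contact_force: [0.6, 0.4, -7.2]
opening: 0.0476
grasp_force: 40.0
```

>>> servo_tool(offset=[[0,0,0.0008],[0,0,0.0015],[0,0,0.0015]], roll=[0,0,0])

```text
time_s: 11.2
position: [0.5598, 0.2294, 0.1538]
tool_rot: [-3.141, -0.0, 1.586]
contact_force: [0.6, 0.1, -7.2]
opening: 0.0475
grasp_force: 40.0
```

>>> servo_tool(offset=[[0,0,0.0008],[0,0,0.0015],[0,0,0.0015]], roll=[0,0,0])

```text
time_s: 11.45
position: [0.5599, 0.2294, 0.1523]
tool_rot: [3.141, 0.0, 1.586]
contact_force: [0.7, 0.3, -5.6]
opening: 0.0481
grasp_force: 40.0
```

>>> servo_tool(offset=[[0,0,0.0005],[0,0,0.0008],[0,0,0.0008]], roll=[0,0,0])

```text
time_s: 11.7
position: [0.5599, 0.2294, 0.1516]
tool_rot: [3.141, -0.0, 1.586]
contact_force: [0.0, -0.2, -6.8]
opening: 0.0474
grasp_force: 40.0
```

>>> servo_tool(offset=[[0,0,0.0008],[0,0,0.0015],[0,0,0.0015]], roll=[0,0,0])

```text
time_s: 11.95
position: [0.5599, 0.2294, 0.1501]
tool_rot: [3.141, -0.0, 1.586]
contact_force: [2.2, -0.0, -7.4]
opening: 0.0477
grasp_force: 40.0
```

>>> servo_tool(offset=[[0,0,0.0008],[0,0,0.0015],[0,0,0.0015]], roll=[0,0,0])

```text
time_s: 12.2
position: [0.5599, 0.2294, 0.1486]
tool_rot: [3.141, -0.0, 1.586]
contact_force: [2.0, -0.9, -6.8]
opening: 0.048
grasp_force: 40.0
```

>>> servo_tool(offset=[[0,0,0.0008],[0,0,0.0015],[0,0,0.0022],[0,0,0.0022]], roll=[0,0,0,0])

```text
time_s: 12.53
position: [0.5599, 0.2294, 0.1464]
tool_rot: [3.141, -0.0, 1.586]
contact_force: [2.2, -1.1, -6.7]
opening: 0.0482
grasp_force: 40.0
```

Run:
```python
from m import *
s=snap('side');p=bot.state()['position']
L=[((.55798,.2200,.23634),[(330.1,142.9),(275.0,153.2)]),((.55647,.2268,.18225),[(328.8,161.8),(275.0,172.1)])]
q=pads(s,(265,140,345,230),.18)
for r in q:print(r[:2])
L.append((p,[r[0] for r in q if 15<r[1]<60]))
for P,uv in L:
    for dz in (.036,):
        for dy in(0,):
            w=proj(s,[np.array(P)+[.0693,-.04+dy,dz],np.array(P)+[-.0693,-.04+dy,dz]])
            print(np.round(w,1).tolist(),uv)
print('px/m z',proj(s,[np.array(p)])-proj(s,[np.array(p)+[0,0,.01]]))
```

```text
([295.4, 152.5], 1154)
([329.7, 173.2], 25)
([277.1, 183.7], 35)
([334.6, 227.4], 52)
[[330.6, 145.3], [275.4, 155.4]] [(330.1, 142.9), (275.0, 153.2)]
[[329.3, 163.7], [275.8, 173.9]] [(328.8, 161.8), (275.0, 172.1)]
[[330.4, 175.3], [278.0, 185.6]] [[329.7, 173.2], [277.1, 183.7], [334.6, 227.4]]
px/m z [[0.1766551  3.24577126]]
```

Pad rows show no noticeable slip. The underside is at about 129 mm, already below the tooth tops at 136 mm, so the teeth appear to have entered directly. I'll continue down gently.

>>> servo_tool(offset=[[0,0.0002,0.001],[0,0.0002,0.002],[0,0.0002,0.003],[0,0.0002,0.004],[0,0.0002,0.004]], roll=[0,0,0,0,0])

```text
time_s: 13.0
position: [0.56, 0.2294, 0.1422]
tool_rot: [-3.141, 0.0, 1.586]
contact_force: [1.6, -2.1, -6.4]
opening: 0.0476
grasp_force: 40.0
```

```bash
python3 -c "
from h import *
s=bot.state();print(s['torque'],s['contact_force'],s['position'])"
```

```text
[-0.46346645 -0.35130701  0.07405569] [ 1.60078062 -2.14065565 -6.40946239] [0.56000649 0.22942177 0.14223019]
```

>>> servo_tool(offset=[[-0.0004,0.0003,0.001],[-0.0004,0.0003,0.002],[-0.0004,0.0003,0.003],[-0.0004,0.0003,0.004],[-0.0004,0.0003,0.004]], roll=[-0.005,-0.01,-0.01,-0.01,-0.01])

```text
time_s: 13.42
position: [0.5601, 0.2291, 0.1381]
tool_rot: [-3.141, -0.0, 1.596]
contact_force: [-0.9, -0.3, -7.6]
opening: 0.0476
grasp_force: 40.0
```

```bash
python3 -c "
from h import *
s=bot.state();print(s['torque'],s['contact_force'],s['position'])"
```

```text
[-0.07880698  0.07732944 -0.01027387] [-0.85673073 -0.33884847 -7.63279598] [0.56011606 0.22912714 0.13813002]
```

Free and aligned. Down the last 8 mm.

>>> servo_tool(offset=[[0,0,0.001],[0,0,0.002],[0,0,0.003],[0,0,0.004],[0,0,0.005],[0,0,0.006],[0,0,0.006]], roll=[0,0,0,0,0,0,0])

```text
time_s: 14.0
position: [0.5602, 0.229, 0.1322]
tool_rot: [-3.141, 0.0, 1.596]
contact_force: [-0.2, 0.3, -7.9]
opening: 0.0478
grasp_force: 40.0
```

>>> servo_tool(offset=[[0,0,0.0007],[0,0,0.0014],[0,0,0.0014]], roll=[0,0,0])

```text
time_s: 14.25
position: [0.5603, 0.2291, 0.1309]
tool_rot: [-3.141, -0.0, 1.596]
contact_force: [0.2, -1.0, -7.7]
opening: 0.0477
grasp_force: 40.0
```

>>> servo_tool(offset=[[0,0,0.0007],[0,0,0.0014],[0,0,0.0014]], roll=[0,0,0])

```text
time_s: 14.5
position: [0.5604, 0.2291, 0.1297]
tool_rot: [3.141, -0.0, 1.596]
contact_force: [-0.0, 0.4, -6.7]
opening: 0.0478
grasp_force: 40.0
```

>>> servo_tool(offset=[[0,0,0.0007],[0,0,0.0012],[0,0,0.0012]], roll=[0,0,0])

```text
time_s: 14.75
position: [0.5604, 0.2291, 0.1296]
tool_rot: [3.141, -0.0, 1.596]
contact_force: [-4.3, -2.0, 6.2]
opening: 0.0481
grasp_force: 40.0
```

It seated at TCP z = 0.1296 (predicted 0.1297) with about 14 N of push, so it's home. I'll relax the push slightly and start the quarter turn, watching the lateral forces.

>>> servo_tool(offset=[[0,0,-0.0005],[0,0,-0.0005],[0,0,-0.0005],[0,0,-0.0005],[0,0,-0.0005]], roll=[0,-0.06,-0.12,-0.18,-0.18])

```text
time_s: 15.17
position: [0.5605, 0.2292, 0.1296]
tool_rot: [3.141, -0.0, 1.778]
contact_force: [-3.1, -0.8, 4.0]
opening: 0.0478
grasp_force: 40.0
```

```bash
python3 -c "
from h import *
s=bot.state();print(s['torque'],s['contact_force'],s['position'],s['qpos'])"
```

```text
[-0.10401163  0.66400244  0.14779385] [-3.13134481 -0.76079716  3.95396935] [0.56053828 0.22924066 0.12963706] [2.79090909e-01 5.57478615e-01 1.69744067e+00 2.48737751e-04
 8.85644006e-01 7.12847299e-02]
```

>>> servo_tool(offset=[[0,-0.0002,0],[0,-0.0003,0],[0,-0.0003,0],[0,-0.0003,0],[0,-0.0003,0]], roll=[-0.09,-0.18,-0.27,-0.35,-0.35])

```text
time_s: 15.58
position: [0.5607, 0.2292, 0.1296]
tool_rot: [3.14, 0.0, 2.128]
contact_force: [0.2, 0.5, 4.9]
opening: 0.0477
grasp_force: 40.0
```

Lateral forces are tiny, so the axes agree. Continuing.

>>> servo_tool(offset=[[0,0,0],[0,0,0],[0,0,0],[0,0,0],[0,0,0],[0,0,0]], roll=[-0.09,-0.18,-0.27,-0.36,-0.45,-0.45])

```text
time_s: 16.08
position: [0.5609, 0.2294, 0.1297]
tool_rot: [3.139, 0.002, 2.576]
contact_force: [1.2, 1.5, 5.0]
opening: 0.0481
grasp_force: 40.0
```

>>> servo_tool(offset=[[0,0,0],[0,0,0],[0,0,0],[0,0,0],[0,0,0],[0,0,0],[0,0,0],[0,0,0]], roll=[-0.09,-0.18,-0.27,-0.36,-0.45,-0.54,-0.6,-0.6])

```text
time_s: 16.75
position: [0.561, 0.2298, 0.1297]
tool_rot: [3.14, 0.003, -3.11]
contact_force: [2.5, 5.7, 3.5]
opening: 0.0477
grasp_force: 40.0
```

Run:
```python
from m import *
st=bot.state();print(st['torque'],st['contact_force'])
s=snap('side')
cv2.imwrite('pics/turned.png',cv2.resize(s['pixels'][125:245,245:365],(600,600),interpolation=2)[:,:,::-1])
```

```text
[ 0.83344719 -0.2396309   0.04559285] [2.48690957 5.7064628  3.48074966]
```

View pics/turned.png

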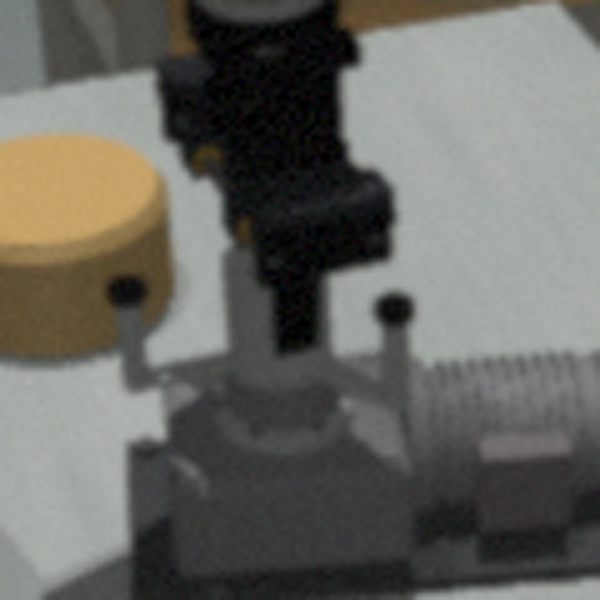

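The picture shows the carrier seated on the shoulder, with its arms turned a quarter (posts at crop (125,290) and (395,310)). I'll relieve the side load, release, and withdraw straight up.

>>> servo_tool(offset=[[0,0.0008,-0.0005],[0,0.0008,-0.0005]], roll=[0,0])

```text
time_s: 16.97
position: [0.5608, 0.23, 0.1297]
tool_rot: [3.141, 0.002, -3.112]
contact_force: [4.3, 1.7, 0.9]
opening: 0.0478
grasp_force: 40.0
```

>>> servo_tool(offset=[[0,0,0],[0,0,0],[0,0,0],[0,0,0],[0,0,0],[0,0,0],[0,0,0],[0,0,0]], roll=[0,0,0,0,0,0,0,0], jaw=-1)

```text
time_s: 17.63
position: [0.56, 0.2298, 0.1294]
tool_rot: [3.142, -0.0, -3.108]
contact_force: [-0.3, 0.5, -0.5]
opening: 0.0935
grasp_force: 0.0
```

>>> servo_tool(offset=[[0,0,-0.01],[0,0,-0.03],[0,0,-0.06],[0,0,-0.1],[0,0,-0.14],[0,0,-0.17],[0,0,-0.17],[0,0,-0.17]], roll=[0,0,0,0,0,0,0,0])

```text
time_s: 18.3
position: [0.5602, 0.2299, 0.3017]
tool_rot: [3.141, 0.004, -3.107]
contact_force: [-0.1, 0.1, -1.4]
opening: 0.0952
grasp_force: 0.0
```

Run:
```python
from m import *
st=bot.state();print(st['position'],st['contact_force'],st['opening'])
s=snap('side')
cv2.imwrite('pics/end.png',cv2.resize(s['pixels'][125:245,245:365],(600,600),interpolation=2)[:,:,::-1])
for r in pads(s,(260,170,340,200),.165):print(r)
```

```text
[0.56022005 0.2298623  0.30173391] [-0.14159597  0.06416705 -1.36379177] 0.09518082641290593
([270.1, 182.6], 37, [0.481, 0.238])
([323.5, 187.0], 26, [0.6032, 0.1689])
```

View pics/end.png

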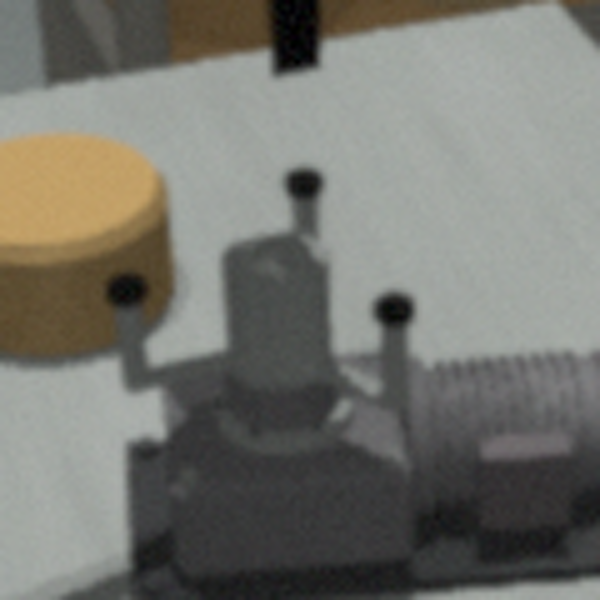

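The carrier sits level on the shoulder with its pads at crop (125,290), (303,183) and (395,310). The gripper is clear above it, so I'm handing in.

```bash
python3 -c "
from rig import bot
print(bot.hand_in())"
```

```text
the job is handed in; nothing more can be done
None
```

The carrier is home on the shaft shoulder, turned about 90° anticlockwise by hand with resistance felt, released and handed in at about 18 s. The teeth meshed on the way down, so no rocking was needed, and the highest push I read on the shaft was about 22 N.

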